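Turn the tagged bone to the front of the examination turntable

ROBOT

A 6-joint arm with a two-finger parallel gripper is mounted at the origin on the work surface. World frame = base frame: x ahead of the robot, y to its left, z up, the work surface at z = 0. Lengths are in mm, angles in rad, forces in N, time in s.
With the tool pointing down it reaches from about 275 to 850 mm from the base axis. Payload 5.2 kg.
Tool frame: the origin (TCP) lies between the finger pads; the fingertips stand r.tip_reach ahead of it and the grasp point (between the pads) is the TCP (r.tip_reach is the distance from the TCP to the fingertips, in mm); z points along the fingers, y is the line along which they close (so a half turn about z gives the same grasp; the last joint's range is limited). The gripper opens to 85 mm and grips with 20 to 120 N. Pads are 22 mm wide; open, the fingers measure 114 mm over their backs; the gripper's body (76 mm by 85 mm) begins 54 mm behind the grasp point. The pads swing forward as they close: fully open they stand 13 mm farther back than shut.
Start: joints at [-1.411, 0.259, 1.535, -0, 1.348, -0.203], TCP at [195.212, -514.196, 250.31] pointing down, gripper open.
Joint ranges: [-3.14, 3.14], [-0.91, 2.08], [0.19, 2.58], [-1.22, 4.36], [0.22, 2.71], [-3.12, 3.12]. Speed limits (rad/s): [2.57, 2.57, 3.14, 3.14, 3.14, 3.14].

INTERFACE

Orientations are given as a rotation vector (axis times angle).
In Python, from rig import r gives the robot as it stands. The module is installed in compiled form; this text tells all that it offers. Calls block until the motion is done:
- r.move_ptp(position, orientation): joint-space move of the TCP to a pose.
- r.movel(position, v=150, rot=None, until_force=None): straight line of the TCP; rot=None keeps the orientation; v is the mean speed in mm/s. With until_force (N) it stops when the force on the tool has changed by that much, and returns True; else False.
- r.goto_joints(angles): joint-space move.
- r.move_gripper(opening, squeeze=None): finger opening in mm; squeeze is the grip in N (None keeps the last); returns when the fingers have stopped.
- r.hold(seconds).
- r.inverse_kinematics(position, orientation): joint angles nearest the present ones, or None.
- r.camera(name): name is "scene" or "top" or "wrist"; returns the picture (384x512x3 uint8, red, green, blue); there is no depth.
- r.calibration(name): a dict with "intrinsics" (3x3 intrinsics, pixels), "pose" (4x4, takes a point from camera to world coordinates). Camera axes: x right, y up, looking along -z (the intrinsics and any distortion apply to the point x, -y, -z); pixel columns grow to the right and rows downward; lengths in mm; the calibration is good to about 2 mm. A picture is of the moment at which its call begins: read the wrist's pose just before it. calibration takes no time and is no camera call; for the wrist camera it gives the pose at the moment of the call.
A pose or a line that the arm cannot do raises r.IKError and nothing moves.
- r.close_job(): hands the job in; it is judged then, once.
Trained networks look in the newest picture that a camera, given by its name, has taken for a name from the list of things; names that differ only in an ending like _2 or _b are one class to them, and where a whole thing is asked for, a point or a joint stands for the part that bears it (a point fixed in the world has none). Each returns a list of dicts, best first, with "conf" (0 to 1); they miss things now and then, are a little off and sometimes report something else, mostly with a low value. They report only what shows in the picture. A call takes as long as a camera call. They do not tell look-alikes from the thing itself.
- r.boxes_of(camera, target): "position" ([x, y, z] in mm, in world coordinates, good to about 4 mm: the middle of the surface that is visible of it).
Readings, each from a call of its own:
- r.get_time_s(): time.
- r.get_qpos(): joint angles.
- r.get_qd(): joint speeds.
- r.get_effort(): joint torques, N m.
- r.get_position(): TCP position.
- r.get_orientation(): TCP orientation.
- r.get_wrist_force(): force on the tool from outside, world axes, zero at the start.
- r.get_moment(): the same for the moment, N m.
- r.get_width(): finger opening in mm.
- r.get_grasp_force(): force on a finger pad.
Only numpy, scipy, OpenCV 4.12 (cv2) and the standard library are available. Lean on these libraries where they do the work, as an engineer would, in place of code of your own. Each camera call takes 0.05 s, during which the arm holds its last target. There are 200 camera calls.

TASK

Gently push the turntable round by its rim, with a finger against one of the black pegs, until the bone on the red puck stands at the front, in line with the red arrow, then take the hand away. Do not touch, lift or knock over any of the specimens standing on the turntable, and leave the jar, the brush and the stone block on the bench where they are.

Things in the scene. Friction and masses are not known exactly. Their poses are not given: they have to be found in the camera images.
- turntable: White round disc, 280 mm diameter, 16 mm thick, turning either way without stops about a vertical axis on a fixed stand; friction (about 2 N at a peg, hardly any coasting) keeps it where it is left. Origin: on the axis at the disc's underside, 20 mm above the table; disc top 36 mm above the table. Its axes turn with the disc, z up.
- first_peg (a point): One of six equal black upright pegs (18 mm diameter, 25 mm tall, tops 61 mm above the table) on the disc's rim, 125 mm from the axis, at 30, 90, 150, 210, 270 and 330 degrees from the disc's own x axis, counter-clockwise from above. Site: half-way up the 30-degree peg.
- hub (a point): Centre of the disc's top face, on the turning axis. Three grey seat rings (54 mm diameter, 5 mm high) for the specimens lie on the disc 70 mm from here, at 0, 120 and 240 degrees from the disc's own x axis; which specimen sits in which ring varies.
- bone_mid (a point): The marked specimen: cream knuckle of bone, 50 mm tall, on a RED round puck (44 mm diameter, 10 mm high), standing loose in one of the seat rings with 2 mm play. Site: centre of the specimen, 25 mm above the underside of its puck, about 61 mm above the table while seated.
- flint_mid (a point): Dark grey pointed flint, 50 mm tall, on a grey round puck (44 mm diameter), loose in another seat ring. Site: centre of the specimen, 25 mm above the underside of its puck, about 61 mm above the table while seated.
- pebble_mid (a point): Brown rounded cobble, 50 mm tall, on a grey round puck (44 mm diameter), loose in the third seat ring. Site: centre of the specimen, 25 mm above the underside of its puck, about 61 mm above the table while seated.
- front_spot (a point): Fixed point where the bone's centre belongs: on the line from the turning axis to the red arrow, 70 mm from the axis, 61 mm above the table.
- arrow (a point): Red arrow, about 70 mm long, lying flat on the grey tongue (70 mm wide, 12 mm high) that sticks out from under the disc on the side the front is; it points at the turning axis. Site: near its middle, 190 mm from the axis, 15 mm above the table. The tongue ends 230 mm from the axis.
- jar: Bystander: closed round jar with white cap, 52 mm diameter, 75 mm tall, standing on the bench beside the turntable. Origin: centre of its underside.
- brush: Bystander: hand brush lying on the bench beside the turntable, about 200 mm long, its length along its own x axis. Origin: on the bench under it.
- block: Bystander: grey stone block with a yellow patch on top, 70 x 45 x 30 mm, lying on the bench on the far side of the turntable. Origin: centre of its underside.
Not all that is in view belongs to the job. What is shaped like the part that bears pebble_mid but green or purple is not meant.

How it is judged:
By the outcome, as a careful person would: the job done as asked, in the order asked, and still so for the second after the job is handed in, with the robot touching nothing.
It also fails if it takes over 48 s, if anything falls off the work surface, if the arm or the gripper's body presses on something with over 40 N, if the wrist force passes 120 N, or if a joint passes its speed limit or range.

## Working session

There is one attempt and no reset: what is moved stays moved. The work goes in short steps, each a Python script; the robot and the scene stay as the last script left them, time stands still between calls to the robot, and variables do not carry over. Pictures are saved under pics/ and viewed, at most 10 in all, crops included, and the job is handed in when it is done.

```bash
mkdir -p pics; python3 - <<'E'
from rig import r
import cv2,numpy as np
for c in ["scene","top"]:
    im=r.camera(c); cv2.imwrite(f"pics/{c}1.png",im[:,:,::-1])
    for t in ["turntable","first_peg","bone_mid","flint_mid","pebble_mid","arrow","jar","brush","block","hub"]:
        print(c,t,[(np.round(d["position"]).tolist(),round(d["conf"],2)) for d in r.boxes_of(c,t)][:7])
print(r.calibration("top"),r.tip_reach,r.get_orientation(),r.get_time_s())
E
```

```text
scene turntable [([573.0, 56.0, 36.0], 0.71), ([380.0, -43.0, 12.0], 0.17)]
scene first_peg [([579.0, 53.0, 43.0], 0.65)]
scene bone_mid [([505.0, 100.0, 51.0], 0.87)]
scene flint_mid [([627.0, 87.0, 64.0], 0.82), ([507.0, 99.0, 50.0], 0.49)]
scene pebble_mid [([468.0, -204.0, 22.0], 0.67), ([641.0, -188.0, 26.0], 0.64), ([556.0, -15.0, 63.0], 0.58), ([549.0, -221.0, 23.0], 0.53)]
scene arrow [([380.0, -44.0, 15.0], 0.57)]
scene jar [([524.0, 304.0, 51.0], 0.79), ([508.0, 97.0, 50.0], 0.68)]
scene brush [([744.0, -137.0, 14.0], 0.79), ([507.0, 98.0, 52.0], 0.41)]
scene block [([709.0, 202.0, 30.0], 0.72), ([579.0, 53.0, 43.0], 0.5)]
scene hub [([579.0, 53.0, 36.0], 0.65), ([382.0, -36.0, 9.0], 0.28), ([554.0, -11.0, 60.0], 0.18)]
top turntable [([550.0, 53.0, 39.0], 0.67), ([493.0, 97.0, 75.0], 0.47), ([391.0, -37.0, 12.0], 0.32)]
top first_peg [([550.0, 51.0, 36.0], 0.67), ([613.0, 79.0, 58.0], 0.17)]
top bone_mid [([496.0, 100.0, 75.0], 0.62)]
top flint_mid [([615.0, 78.0, 61.0], 0.62)]
top pebble_mid [([538.0, -224.0, 36.0], 0.78), ([456.0, -203.0, 36.0], 0.75), ([624.0, -186.0, 3
[... 151 characters left out ...]

top brush [([736.0, -136.0, 14.0], 0.75)]
top block [([699.0, 195.0, 32.0], 0.87)]
top hub [([548.0, 51.0, 36.0], 0.94)]
{'intrinsics': array([[479.93238501,   0.        , 249.56280765],
       [  0.        , 479.93238501, 190.33110788],
       [  0.        ,   0.        ,   1.        ]]), 'pose': array([[ 7.94189171e-03,  9.98064302e-01, -6.16812386e-02,
         4.92679361e+02],
       [-9.99961817e-01,  7.70183513e-03, -4.12867460e-03,
         7.15759146e+01],
       [-3.64562400e-03,  6.17116730e-02,  9.98087360e-01,
         1.31625674e+03],
       [ 0.00000000e+00,  0.00000000e+00,  0.00000000e+00,
         1.00000000e+00]])} 19.0 [ 3.09001715e+00  5.66825632e-01 -5.72058144e-05] 1.1
```

View pics/top1.png

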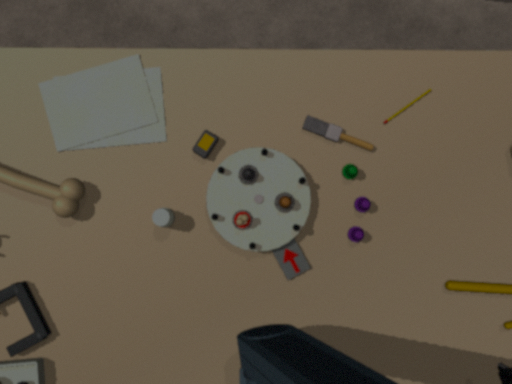

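View pics/scene1.png

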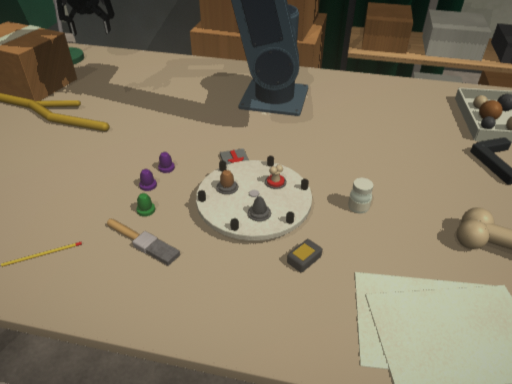

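The top view shows the bone on the red puck at pixel (242,219), the flint at (248,174) and the pebble at (285,201). The pegs are at about (221,170), (264,152), (302,181), (296,228), (253,246) and (215,217), with the red arrow at (291,261). 

Possible mix-ups:
- **Red:** the arrow at (291,261) against the puck at (242,219). The puck is the round one on the disc.
- **Pebble look-alikes:** green at (350,171), purple at (362,204) and (356,234). All three are off the disc, so I ignore them.

Next I fit the pegs and angles from the pixels and check one crop.

```bash
cat >h.py <<'E'
from rig import r
import cv2,numpy as np
from scipy.optimize import least_squares
from scipy.spatial.transform import Rotation as Rot
def back(c,uv,z):
    k=r.calibration(c);K,P=k["intrinsics"],k["pose"]
    d=np.linalg.solve(K,[uv[0],uv[1],1.]);d=P[:3,:3]@[d[0],-d[1],-d[2]]
    return (P[:3,3]+d*(z-P[2,3])/d[2])[:2]
def proj(c,p):
    k=r.calibration(c);K,P=k["intrinsics"],k["pose"]
    q=P[:3,:3].T@(np.array(p)-P[:3,3]);q=K@[q[0],-q[1],-q[2]];return q[:2]/q[2]
def blobs(mask,amin):
    n,_,st,ce=cv2.connectedComponentsWithStats(mask.astype(np.uint8))
    return [(ce[i],st[i,4]) for i in range(1,n) if st[i,4]>=amin]
ang=lambda v:np.degrees(np.arctan2(v[1],v[0]))%360
def measure(hub0=(549,52),save=None):
    im=r.camera("top");I=im.astype(int)
    if save:
        u,v=proj("top",(*hub0,40)).astype(int)
        cv2.imwrite(save,cv2.resize(im[v-75:v+95,u-85:u+85,::-1],None,fx=3.5,fy=3.5,interpolation=cv2.INTER_CUBIC))
    pk=[back("top",b,50) for b,a in blobs(I.max(2)<60,8)]
    pk=np.array([p for p in pk if 112<np.hypot(*(p-hub0))<138])
    def f(x):
        v=pk-x[:2];t=np.arctan2(v[:,1],v[:,0])
        k=np.round((t-x[2])/(np.pi/3));t0=x[2]+k*np.pi/3
        return (pk-x[:2]-125*np.c_[np.cos(t0),np.sin(t0)]).ravel()
    ss=[least_squares(f,[*hub0,s]) for s in np.radians(range(0,60,10))]
    s=min(ss,key=lambda q:q.cost);hub=s.x[:2]
    red=[(b,a) for b,a in blobs((I[...,0]>1.8*I[...,1])&(I[...,0]>1.8*I[...,2])&(I[...,0]>80),15)]
    out=dict(hub=hub,phase=np.degrees(s.x[2])%60,res=np.abs(s.fun).max(),n=len(pk))
    for b,a in red:
        p=back("top",b,46);rr=np.hypot(*(p-hub))
        if 40<rr<100: out["bone"]=(p.round(1),rr.round(1),ang(p-hub).round(2),a)
        elif 150<rr<215:
            p=back("top",b,14);out["arrow"]=(p.round(1),np.hypot(*(p-hub)).round(1),ang(p-hub).round(2),a)
    for k in out: print(k,out[k])
    return out
def down(a): # tool down, tool y along world angle a (deg)
    a=np.radians(a);y=np.array([np.cos(a),np.sin(a),0]);z=np.array([0,0,-1.])
    return Rot.from_matrix(np.c_[np.cross(y,z),y,z]).as_rotvec()
E
python3 - <<'E'
from h import *
measure(save="pics/crop1.png")
for z in (250,):
  for th in (158,230):
    for s in (90,-90):
        t=np.radians(th);print(th,s,r.inverse_kinematics([549+125*np.cos(t),52+125*np.sin(t),61],down(th+s)))
E
```

```text
hub [549.71814422  53.2415553 ]
phase 52.964890268322264
res 0.5168101610913922
n 6
bone (array([495. ,  98.1]), np.float64(70.7), np.float64(140.64), np.int32(95))
arrow (array([388.7, -35.8]), np.float64(184.0), np.float64(208.94), np.int32(191))
158 90 [-2.77388094e-02  3.05302932e-01  2.01856494e+00 -8.88178420e-16
  8.17724779e-01  1.92702995e+00]
158 -90 [-2.77388094e-02  3.05302932e-01  2.01856494e+00 -4.44089210e-16
  8.17724779e-01 -1.21456270e+00]
230 90 [-3.30724238e-01  3.43536372e-01  1.95652236e+00 -8.88178420e-16
  8.41533921e-01  3.67407463e-01]
230 -90 [-3.30724238e-01  3.43536372e-01  1.95652236e+00 -8.88178420e-16
  8.41533921e-01 -2.77418519e+00]
```

View pics/crop1.png

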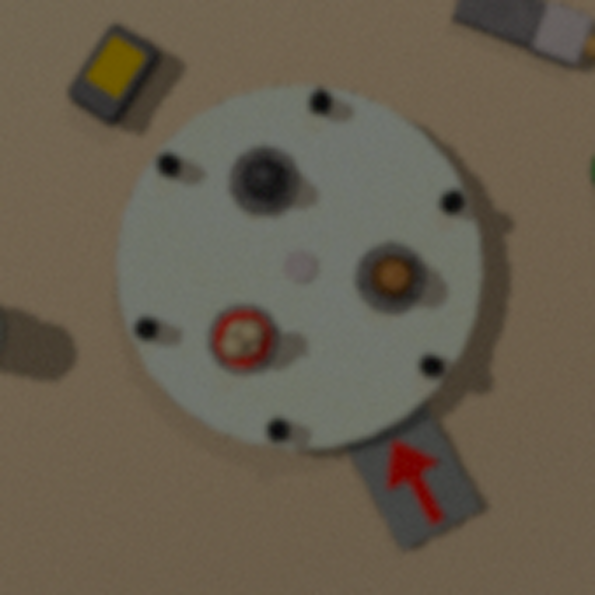

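The crop agrees: red puck with the cream bone at (242,340), and the peg ahead of it at (278,430) in the crop, at about 173°. The seat is at 143° and the arrow at 209°, so the disc must turn about +66° counter-clockwise. I'll push the 173° peg from behind with the closed fingertips and stop a little short.

```bash
cat >>h.py <<'E'
H=np.array([549.7,53.2])
def at(th,z=61,R=126):
    t=np.radians(th);return [H[0]+R*np.cos(t),H[1]+R*np.sin(t),z]
def arc(a,b,step=6,v=45):
    for th in np.linspace(a,b,int(np.ceil(abs(b-a)/step))+1)[1:]: r.movel(at(th),v=v,rot=down(th+90))
E
python3 - <<'E'
from h import *
r.move_gripper(0)
r.move_ptp(at(154,170),down(244))
r.movel(at(154,75),v=150); f0=r.get_wrist_force()
print(r.movel(at(154),v=50,until_force=6),r.get_position())
arc(154,220)
print(r.get_wrist_force()-f0,r.get_time_s(),r.get_position())
measure(save="pics/crop2.png")
E
```

```text
False [436.21915751 108.45552777  60.80456576]
[ 0.08859604 -1.69537136  0.24510915] 10.3833 [453.12111165 -27.69954805  60.98216189]
hub [549.7932691   53.36151731]
phase 51.07645371372073
res 0.4795088399476839
n 5
bone (array([487.5,  34.7]), np.float64(65.0), np.float64(196.68), np.int32(80))
arrow (array([368.2, -46.9]), np.float64(207.4), np.float64(208.9), np.int32(58))
```

View pics/crop2.png

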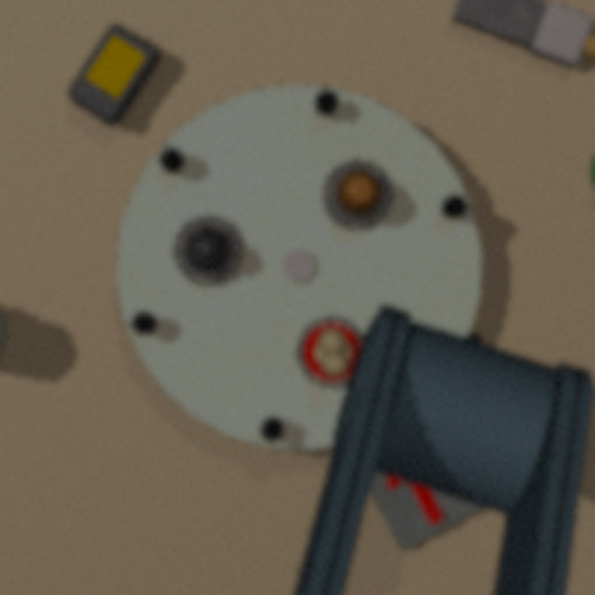

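The disc has turned 58° with everything upright. The seat is at 201.1° and the bone shows at crop (332,351). About 7.9° is left, so I push on to there, back off, lift away and look with a clear view.

```bash
python3 - <<'E'
from h import *
arc(220,227.7,step=4,v=25)
arc(227.7,222,v=60)
p=at(222,200); r.movel(p,v=200)
r.move_ptp([330,-300,300],r.get_orientation())
print(r.get_time_s())
measure(save="pics/crop3.png")
for c in ("top","scene"):
    if c=="scene": cv2.imwrite("pics/scene3.png",r.camera(c)[:,:,::-1])
    for d in r.boxes_of(c,"bone_mid")[:2]:
        p=np.array(d["position"]);print(c,p.round(1),round(d["conf"],2),ang(p[:2]-H),np.hypot(*(p[:2]-H)))
E
```

```text
13.8083
hub [549.67140053  53.29879767]
phase 58.44439479901345
res 0.14676602765651126
n 6
bone (array([489.9,  25. ]), np.float64(66.2), np.float64(205.3), np.int32(96))
arrow (array([388.4, -35.9]), np.float64(184.3), np.float64(208.96), np.int32(193))
top [487.   25.3  48.3] 0.73 203.98791985595878 68.62725406134217
scene [498.7  22.3  47. ] 0.68 211.2109326497194 59.630612943353235
scene [374.  -42.4   9.1] 0.27 208.55102185991828 200.0246234842101
```

View pics/crop3.png

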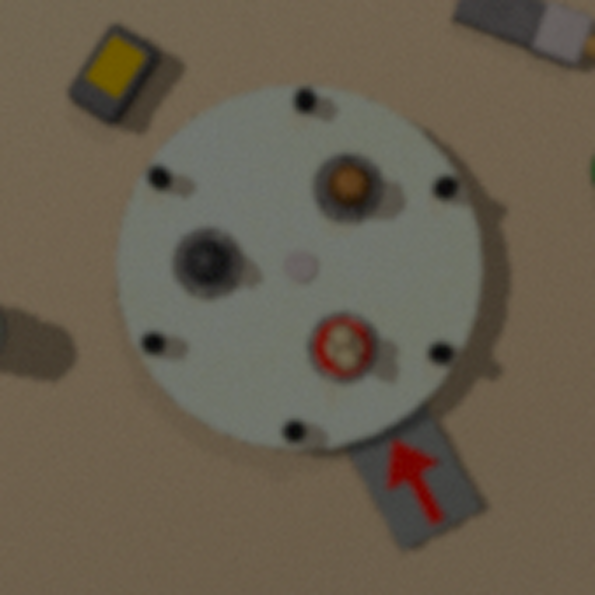

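By the pegs the seat is at 208.4° against the arrow's 209.0°, but the red blob at crop (344,347) reads 205°. That may be play in the ring, or part of the puck being hidden. I'll look at the puck and arrow together with the wrist camera.

```bash
python3 - <<'E'
from h import *
C=r.calibration("wrist")["pose"];t=np.array(r.get_position())
z=-C[:3,2];hit=C[:2,3]+z[:2]*(40-C[2,3])/z[2];print(C[:3,3]-t,z.round(2),hit-t[:2])
tgt=np.array([500,22.])
p=[*(tgt-(C[:2,3]-t[:2])),330]   # camera straight above the target
try: r.move_ptp(p,r.get_orientation())
except r.IKError as e: print("IK",p)
r.hold(.3);k=r.calibration("wrist");print(k["pose"][:3,3],proj("wrist",[489,19,46]),proj("wrist",[549.7,53.2,36]),r.get_time_s())
cv2.imwrite("pics/w4.png",r.camera("wrist")[:,:,::-1])
E
```

```text
[ 57.96445274  52.51238959 123.95825607] [-0.23 -0.2  -0.95] [-33.25136529 -29.1700785 ]
[500.07246685  21.03894381 453.80213899] [253.88327704 109.12794429] [264.73252715  58.06137396] 15.4333
```

View pics/w4.png

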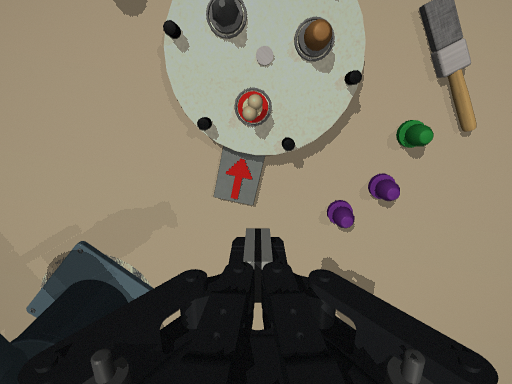

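The wrist view shows the hub at (265,56), the puck at (253,107) and the arrow at (238,178). I compute the angles from this picture, without viewing another one.

```bash
python3 - <<'E'
from h import *
im=r.camera("wrist");I=im.astype(int)
red=((I[...,0]>2*I[...,1])&(I[...,0]>2*I[...,2])&(I[...,0]>70)).astype(np.uint8)
red[230:]=0
n,L,st,ce=cv2.connectedComponentsWithStats(red)
pk=np.array([back("wrist",b,50) for b,a in blobs((I.max(2)<45)&(np.arange(384)[:,None]<170),40)])
print("dark",pk.round(1).tolist(),[np.hypot(*(p-H)).round(1) for p in pk],[ang(p-H).round(1) for p in pk])
hm=cv2.inRange(im,(165,160,160),(255,255,255))
for i in range(1,n):
    if st[i,4]<60: continue
    pts=np.argwhere(L==i)[:,::-1].astype(np.float32)
    c,rad=cv2.minEnclosingCircle(pts);e=cv2.fitEllipse(cv2.convexHull(pts))
    print(st[i].tolist(),"circ",c,rad,"ell",e)
    for zz,q in ((46,e[0]),(46,c),(14,ce[i])):
        p=back("wrist",q,zz);print(zz,p.round(1),np.hypot(*(p-H)).round(1),ang(p-H).round(2))
E
```

```text
dark [[552.7, 124.5], [716.0, -81.5], [492.1, 166.0], [611.2, -53.6], [426.7, 59.7], [486.2, -50.4]] [np.float64(71.3), np.float64(214.0), np.float64(126.7), np.float64(123.2), np.float64(123.2), np.float64(121.5)] [np.float64(87.6), np.float64(321.0), np.float64(117.1), np.float64(299.9), np.float64(177.0), np.float64(238.5)]
[238, 91, 30, 32, 327] circ (252.4837646484375, 106.66233825683594) 15.735657691955566 ell ((252.5063018798828, 106.68157196044922), (29.73345184326172, 31.36394500732422), 4.228264808654785)
46 [490.2  23. ] 66.7 206.9
46 [490.2  23.1] 66.7 206.86
14 [490.2  22.9] 66.7 207.0
[226, 159, 26, 41, 458] circ (239.8795166015625, 178.98193359375) 20.22420883178711 ell ((237.7570037841797, 179.03067016601562), (25.67864990234375, 39.819061279296875), 9.630656242370605)
46 [394.9 -31.4] 176.5 208.66
46 [397.1 -33.8] 175.7 209.7
14 [391.3 -32.9] 180.3 208.53
```

```bash
python3 - <<'E'
import cv2
a=cv2.imread("pics/w4.png")[0:215,140:390]
cv2.imwrite("pics/w4c.png",cv2.resize(a[40:215,60:180],None,fx=3.4,fy=3.4,interpolation=cv2.INTER_CUBIC)) 
E
```

```text
(no output)
```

View pics/w4c.png

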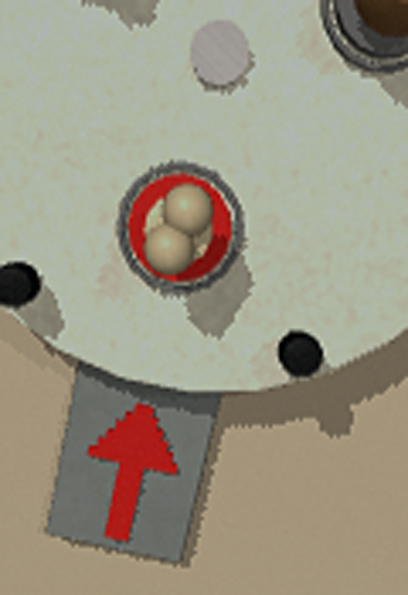

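```bash
python3 - <<'E'
from h import *
f=lambda u,v,z:back("wrist",(200+u/3.4-.3,40+v/3.4-.3),z)
h=f(220,53,36.5)
print("hub",h)
for n,u,v,z in (("puck",180,227,46),("ring",181,227.5,41),("tip",147,404,14),("tail",117,541,14)):
    p=f(u,v,z)-h;print(n,np.hypot(*p).round(1),ang(p).round(2))
E
```

```text
hub [551.9388694   56.22808982]
puck 69.8 208.37
ring 69.9 208.69
tip 153.2 209.47
tail 224.9 209.32
```

All the readings put the bone 0.5–0.8° short, or more if the top-camera blob is right. I'll make one small extra push of about 1° on the same peg, by the same proven path.

```bash
python3 - <<'E'
from h import *
r.move_ptp(at(219,200),down(309))
r.movel(at(219),v=90)
arc(219,228.7,step=5,v=25)
arc(228.7,222,v=50)
r.movel(at(222,200),v=200)
r.move_ptp([330,-300,300],r.get_orientation())
measure(save="pics/crop5.png")
for t in("jar","brush","block","flint_mid"): print(t,[np.round(d["position"]).tolist() for d in r.boxes_of("top",t)][:1])
print(r.get_time_s())
E
```

```text
hub [549.61248352  53.19922263]
phase 59.35913066810979
res 0.3600043944155402
n 6
bone (array([491.3,  25. ]), np.float64(64.8), np.float64(205.83), np.int32(94))
arrow (array([388.7, -35.8]), np.float64(183.8), np.float64(208.95), np.int32(191))
jar [[503.0, 300.0, 74.0]]
brush [[738.0, -136.0, 14.0]]
block [[700.0, 196.0, 30.0]]
flint_mid [[554.0, 119.0, 62.0]]
21.8417
```

View pics/crop5.png

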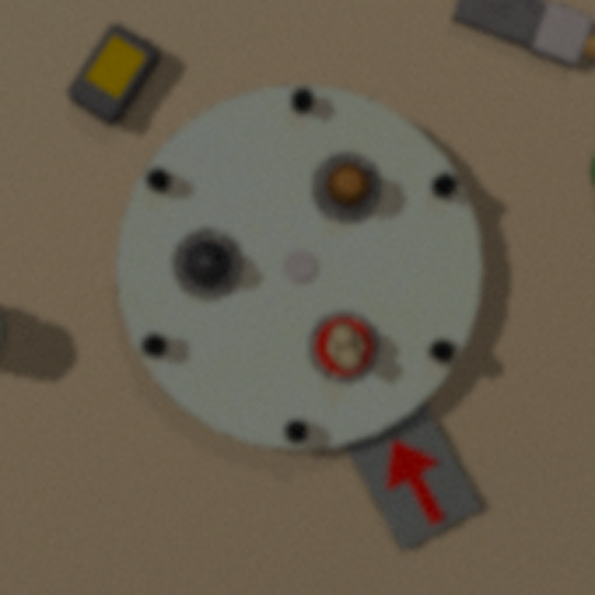

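The seat is now at 209.4° against the front line at 209.0–209.4°. The specimens are upright at crop (345,346), (207,262) and (347,184), the bystanders haven't moved, and the hand is clear. I'm handing it in.

```bash
python3 -c "
from rig import r
print(r.close_job())"
```

```text
the job is handed in; nothing more can be done
None
```

The job is handed in: the turntable was pushed round by a peg so the bone's seat is within about 0.5° of the red arrow's line; the hand is clear, the specimens are upright, and the jar, brush and block have not moved.

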